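# Feed a bearing ball into the tray and hold it for inspection

## Task

Pull the red slide knob of the ball feeder fully out so that the steel ball drops into the orange tray's pocket, then push the knob fully home again. Draw the tray out of the feeder by its black handle, carry it level so that the ball stays in its pocket, and finish while still holding it steady and level in the air with the ball over the middle of the round white inspection pad, the tray about 10 cm above the pad. Leave the other things on the bench alone.

Things in the scene. Friction and masses are not known exactly. Their poses are not given: they have to be found in the camera images.
- feeder: Ball feeder, fixed: grey base 175 x 110 x 8 mm, blue back post, clear open-topped magazine (37 mm square inside) up to 96 mm above the bench. Origin on the bench below the magazine's vertical axis. z up, x to its closed back, y to the slide knob; its open -x side faces roughly to the robot (yaw within 0.25 rad of the world's). Low guides 3 mm beside the tray, 15 mm above the bench.
- feeder_mouth (a point): Centre of the opening through which the tray is drawn out, along the feeder's -x: 22 mm in front of the feeder's axis, 35 mm above the bench. Clear walls (26 to 55 mm above the bench) beside and behind the pocket keep the tray from being lifted straight up: draw it 60 mm or more to -x first. The ball in the pocket passes under the magazine's front (edge 61 mm above the bench).
- gate (a joint): The feeder's slide gate, in m: 0 is home (magazine shut), 0.040 fully out (ball drops through). Slides along the feeder's +y. A sprung detent keeps it at either end: some 7 N is needed to start it from an end, it runs easily (1.5 N) between 14 and 26 mm, and needs some 7 N again to enter the last 14 mm, past whose middle it snaps to the end.
- gate_knob (a point): The red upright round knob on the gate: 24 mm diameter, from 68 to 116 mm above the bench, 78 mm from the magazine's axis along the feeder's +y when home. This point is on its axis, 95 mm above the bench. Home, its axis stands 54 mm from the magazine's side wall (top 96 mm). Below it is the gate's flat blade, top 60 mm above the bench.
- tray: Orange loose tray, 155 x 64 mm, 8 mm thick, about 0.3 kg; starts in the feeder, underside 8 mm above the bench. Origin: underside below the pocket's centre, z up; plate from x = +30 to -125 mm, x as the feeder's at the start. Flat round pocket, 40 mm inside, rim 6 mm high. Steel weight across the rear end (top 22 mm above the underside); loaded it balances within 20 mm of the handle.
- tray_pocket (a point): Centre of the tray's pocket, 15 mm above its floor (the ball's centre when the ball sits in the middle), 23 mm above the tray's underside.
- tray_handle (a point): The tray's black upright handle: 14 mm thick (along the tray's y), 40 mm long (along x), from 8 to 62 mm above the underside, its middle 70 mm from the pocket's centre along the tray's -x. This point is in its middle, 45 mm above the underside.
- ball_center (a point): Centre of the loose dark steel ball, 30 mm diameter, about 0.11 kg. It starts in the clear magazine, lying on the gate, 75 mm above the bench; in the tray's pocket it can roll some 8 mm off centre.
- pad_top (a point): Centre of the top of the round white inspection pad, 120 mm diameter, 10 mm above the bench, fixed, on a thin black plate. Its x axis (within 0.2 rad of the world's x) points to a small grey camera on a post 155 mm away, 112 mm high, 36 mm wide, its lens reaching to 119 mm from the pad's centre: keep the tray off it.
- bottle: White bottle with a yellow band, 72 mm diameter, 200 mm high, loose, to be left alone; origin at the centre of its underside.
- tin: Low open metal tin, 66 mm diameter, 36 mm high, loose, to be left alone; origin at the centre of its underside.
- tape: Yellow tape measure standing upright, 62 x 28 x 56 mm, loose, to be left alone; origin at the centre of its underside.
- jar: Amber jar with a red cap, 60 mm diameter, 70 mm high, loose, to be left alone; origin at the centre of its underside.
- screwdriver: Screwdriver lying on the bench, about 200 mm long and 30 mm high, to be left alone.
- wrench: Wrench lying on the bench, about 180 mm long and 10 mm high, to be left alone.

How it is judged:
On the way, in this order (a step that is already met when the one before it is completed fails the run):
1. the slide knob is pulled fully out (gate beyond 34 of its 40 mm) (value of joint gate above 0.034 m), for 0.1 s.
2. the ball lies in the tray's pocket and the knob is pushed fully home again (within 4 mm) (value of joint gate below 0.004 m and distance between ball_center and tray_pocket below 0.012 m), for 0.2 s.
3. the tray is lifted, held by the gripper, its underside more than 50 mm above the bench with the ball in its pocket (height (world z) of tray above 0.05 m and distance between ball_center and tray_pocket below 0.012 m and contact force between the fingers and tray above 1 N), for 0.2 s.
At the end, for the whole second after the job is handed in: Gripper holds the tray free in the air, steady, level within 0.12 rad, underside 60 to 140 mm above the pad top, pocket within 35 mm of the pad centre (horizontally), ball in the pocket (within 12 mm), knob home (within 5 mm), other loose things within 30 mm of their starts (value of joint gate below 0.005 m and distance between ball_center and tray_pocket below 0.012 m and angle between tray's own z axis and vertical below 0.12 rad and horizontal distance between tray_pocket and pad_top below 0.035 m and z of tray in the frame of pad_top between 0.06 and 0.14 m and contact force between the fingers and tray above 1 N and contact force between tray and pad below 0.2 N and contact force between tray and feeder below 0.2 N and linear speed of tray below 0.03 m/s and angular speed of tray below 0.2 rad/s and distance of each of bottle, tin, tape, screwdriver, wrench, jar from where it was at the start of the episode below 0.03 m); the arm keeps its last pose, push and grip.
It fails at once if the ball falls out onto the bench or the feeder's base (height (world z) of ball_center below 0.026 m).
It fails at once if the tray is tipped more than 0.45 rad (26 degrees) (angle between tray's own z axis and vertical above 0.45 rad).
It fails at once if another thing on the bench is moved by more than 30 mm (distance of any of bottle, tin, tape, screwdriver, wrench, jar from where it was at the start of the episode above 0.03 m).
It also fails if it takes over 67 s, if anything falls off the work surface, if the arm or the gripper's body presses on something with over 40 N, if the wrist force passes 120 N, or if a joint passes its speed limit or range.

## Robot

A 6-joint arm with a two-finger parallel gripper is mounted at the origin on the work surface. World frame = base frame: x ahead of the robot, y to its left, z up, the work surface at z = 0. Lengths are in m, angles in rad, forces in N, time in s.
With the tool pointing down it reaches from about 0.375 to 0.9 m from the base axis. Payload 3.1 kg.
Tool frame: the origin (TCP) lies at the very end of the fingers, on their centre line; the grasp point (between the pads) lies 19 mm behind it (manip.hold_point_z is the distance from the TCP to the grasp point, in m); y points along the fingers, z is the direction in which the jaws open and shut, and the axes are right-handed (so a half turn about y gives the same grasp; the last joint's range is limited). The gripper opens to 85 mm and grips with 20 to 120 N. Pads are 22 mm wide; open, the fingers measure 114 mm over their backs; the gripper's body (76 mm by 85 mm) begins 54 mm behind the grasp point. The pads swing forward as they close: fully open they stand 13 mm farther back than shut.
Start: joints at [-1.413, 0.527, 1.433, -0, 1.181, -0.178], TCP at [0.207, -0.59, 0.231] pointing down, gripper open.
Joint ranges: [-3.08, 3.08], [-0.75, 2.2], [0.22, 2.44], [-1.43, 4.57], [0, 2.65], [-2.85, 2.85]. Speed limits (rad/s): [2.79, 2.79, 3.14, 3.14, 3.14, 3.14].

## Interface

Orientations are given as a unit quaternion [x, y, z, w].
In Python, from station import manip, eyes, workorder gives the robot as it stands. The module is installed in compiled form; this text tells all that it offers.
- The arm moves only by the shell command python3 -m jog 'ROWS' [OPENING] [FORCE]. ROWS is JSON, a list of rows, each a list of 2 entries, a list of its own where there are three numbers: the shift along the tool's x, y, z in cm, then the turn about the tool's y in rad. A call has 1 to 20 rows; each row is the pose to reach, as a shift and turn from the pose commanded when the call began, along the tool's axes at that moment; what a row does not reach only later rows make up. A row lasts 1/12 s, in which the tool goes at most 41.7 mm and 7.16 degrees, less where a joint would pass 70% of its speed; a pose out of reach is approached as far as the arm can. A call with a gripper value outside its range is refused whole. OPENING is the finger opening in cm, from 0 to 8.54, set as the call begins (- or left out, the last holds). The fingers move at their own pace and stop on an object; FORCE is the grip in N (left out, the last holds). Time passes only in rows, so rows that repeat a pose let the fingers close. It gives the time, the measured TCP pose, the force and the opening at its end, in the units of the state.
- manip.sense(): the state, without advancing time (a new reading comes with each control period).
- eyes.snapshot(name): name is "scene" or "top" or "wrist"; returns a dict with "frame" (384x512x3 uint8, red, green, blue), "vfov" (degrees; the focal length in pixels is half the picture's height over the tangent of half this angle, whatever the lens; pixels are square), "cx", "cy" (the principal point, pixels), "k1" (the pictures are not rectified: a ray, as slopes to the right and down, at radius r is drawn at 1 + k1 r^2 times it, then the intrinsics apply), "rvec" (rotation vector, rad) and "tvec" (3), from world to camera coordinates, as OpenCV has them. Camera axes: x right, y down, z forward; pixel columns grow to the right and rows downward; lengths in m; the calibration is good to about 2 mm. A picture is of the moment at which its call begins. There is no depth.
- workorder.sign_off(): hands the job in, once; it reports no verdict.
The state is a dict: "t": time; "q": joint angles; "qd": joint speeds; "tau": joint torques, N m; "tcp_pos": TCP position; "tool_rot": TCP orientation; "force": force on the tool from outside, world axes, zero at the start; "ft_torque": the same for the moment, N m; "finger_gap": opening from 0.0 (shut) to 1.0 (fully open).
Only numpy, scipy, OpenCV 4.12 (cv2) and the standard library are available. Lean on these libraries where they do the work, as an engineer would, in place of code of your own. Each camera call takes 0.05 s, during which the arm holds its last target. There are 200 camera calls.

## Working session

There is one attempt and no reset: what is moved stays moved. The work goes in short steps, Python scripts to look and compute and a shell command to move; the robot and the scene stay as the last step left them, time stands still between calls to the robot, and variables do not carry over. Pictures are saved under pics/ and viewed, about 8 in all and at most 12, crops included, and the job is handed in when it is done.

```bash
mkdir -p pics
cat > h.py <<'E'
import numpy as np, cv2
from station import manip, eyes
from scipy.spatial.transform import Rotation as R
def cam(s):
    f=s["frame"].shape[0]/2/np.tan(np.radians(s["vfov"])/2)
    return f,R.from_rotvec(np.ravel(s["rvec"])).as_matrix(),np.ravel(s["tvec"])
def ray(s,u,v):
    f,M,t=cam(s); d=np.array([(u-s["cx"])/f,(v-s["cy"])/f]); p=d.copy()
    for _ in range(30): p=d/(1+s["k1"]*(p@p))
    return -M.T@t, M.T@np.array([p[0],p[1],1])
def onz(s,u,v,z):
    o,d=ray(s,u,v); return o+d*(z-o[2])/d[2]
def proj(s,P):
    f,M,t=cam(s); c=M@np.asarray(P,float)+t; p=c[:2]/c[2]; p=p*(1+s["k1"]*(p@p))
    return p*f+[s["cx"],s["cy"]]
def blobs(s,lo,hi,amin=40):
    h=cv2.cvtColor(s["frame"],cv2.COLOR_RGB2HSV); m=cv2.inRange(h,lo,hi)
    n,_,st,ce=cv2.connectedComponentsWithStats(m)
    return [(st[i].tolist(),ce[i].round(1).tolist()) for i in range(1,n) if st[i][4]>=amin],m
def save(s,name,crop=None,k=1):
    f=s["frame"][:,:,::-1]
    if crop: x0,y0,x1,y1=crop; f=f[y0:y1,x0:x1]
    cv2.imwrite("pics/"+name+".png",cv2.resize(f,None,fx=k,fy=k,interpolation=cv2.INTER_CUBIC))
E
python3 - <<'E'
from h import *
for n in("scene","top"):
    s=eyes.snapshot(n); save(s,n+"0",k=1.5); f,M,t=cam(s); print(n,f,-M.T@t,s["k1"],M[2])
    print("orange",blobs(s,(5,150,100),(20,255,255))[0]); print("red",blobs(s,(0,150,80),(4,255,255))[0],blobs(s,(172,150,80),(180,255,255))[0]); 
st=manip.sense();print(st, R.from_quat(st["tool_rot"]).as_matrix(), manip.hold_point_z)
E
```

```text
scene 348.57465788874697 [1.12788227 0.51967522 0.73612469] -0.05183203137590852 [-0.52599199 -0.51855619 -0.67411564]
orange [([301, 202, 16, 13, 104], [307.3, 208.3]), ([352, 294, 27, 21, 237], [363.8, 306.7])]
red [([200, 122, 21, 16, 127], [210.2, 129.4]), ([107, 187, 62, 58, 2083], [138.0, 215.1]), ([313, 207, 9, 17, 131], [316.6, 214.7]), ([356, 285, 25, 21, 398], [368.2, 295.0])] []
top 353.8277385028941 [0.53785519 0.03228271 1.12442171] -0.11053095133191243 [ 0.08358076 -0.02061992 -0.99628765]
orange [([212, 190, 24, 43, 427], [223.8, 216.4])]
red [([297, 95, 48, 33, 1182], [319.2, 112.8]), ([116, 167, 16, 16, 199], [123.8, 174.1]), ([187, 201, 8, 7, 41], [190.5, 203.8]), ([383, 237, 8, 30, 187], [386.3, 252.1])] []
{'t': 0.1, 'q': array([-1.41247852e+00,  5.28381520e-01,  1.43377350e+00, -2.94175197e-06,
        1.18140472e+00, -1.78513817e-01]), 'qd': array([-0.00091262, -0.0016081 , -0.00396975, -0.00010003,  0.00152076,
        0.00077448]), 'tau': array([-1.68933957e-04, -4.43305063e+01, -1.78586769e+01, -2.76347419e-04,
        3.93894530e-03, -1.06097198e-05]), 'tcp_pos': array([ 0.20647721, -0.58922613,  0.23042658]), 'tool_rot': array([-0.11852007,  0.69779735, -0.69640647,  0.11853219]), 'force': array([ 0.37789609, -0.54056527,  0.06965737]), 'ft_torque': array([-0.04875547, -0.00612753,  0.03127334]), 'finger_gap': 1.0011270887138948} [[-9.43806229e-01 -3.12812946e-04  3.30499176e-01]
 [-3.30499142e-01  1.94205653e-03 -9.43804294e-01]
 [-3.46613879e-04 -9.99998065e-01 -1.93630946e-03]] 0.0187
```

View pics/scene0.png

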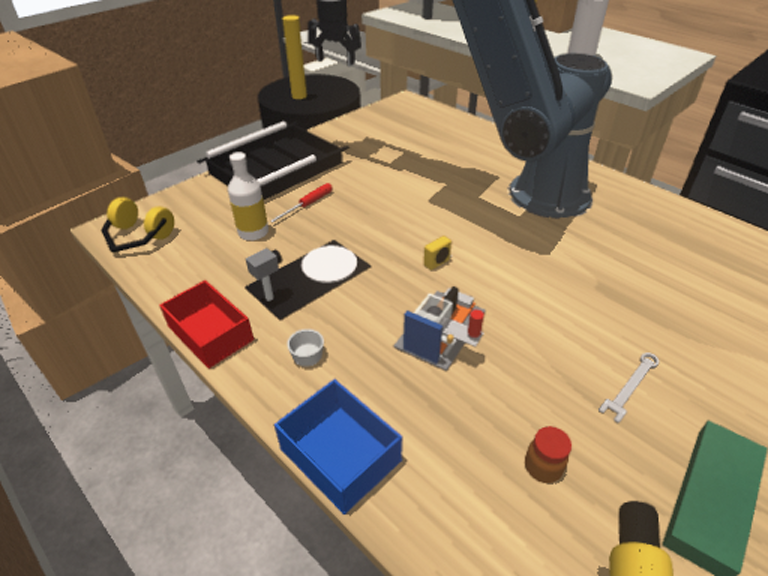

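View pics/top0.png

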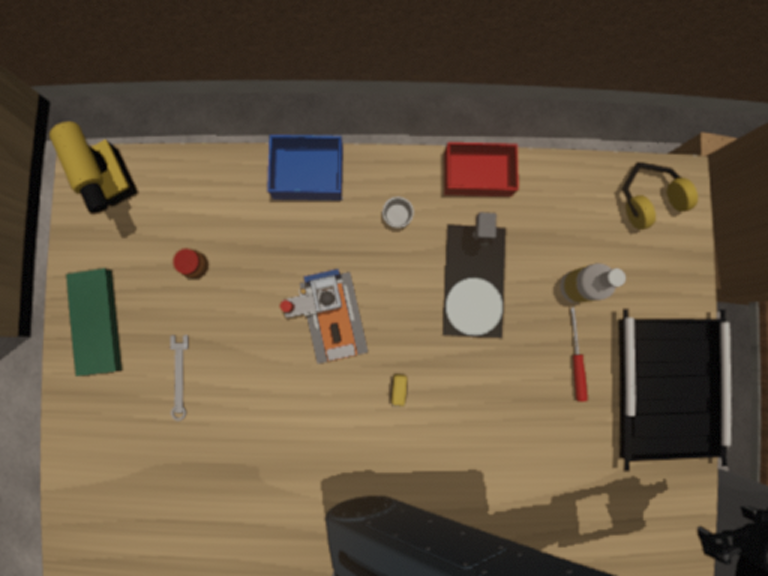

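Run:
```python
from h import *
s=eyes.snapshot("top"); a=eyes.snapshot("scene")
save(s,"topc",(170,165,280,250),7)
k=onz(s,190.5,203.8,.105); print("knob top-ish",k)
d=onz(a,316.6,214.7,.095); print("knob scene",d)
m=blobs(s,(5,150,100),(20,255,255))[1]
c=cv2.findNonZero(m[:, :]); 
print("tray rect",cv2.minAreaRect(c))
b,mm=blobs(s,(0,0,205),(180,50,255),300); print("white",b)
for st,ce in b: print(onz(s,*ce,.010))
print("tape",[onz(s,*ce,.056) for st,ce in blobs(s,(22,120,120),(32,255,255),100)[0]], )
print("handle",onz(s,336/1.5,333/1.5,.068),"ball",onz(s,327/1.5,297/1.5,.085))
print("cam",onz(s,486/1.5,225/1.5,.11), "tin",onz(s,397/1.5,213/1.5,.03),"bottle",onz(s,580/1.5,285/1.5,.08))
```

```text
knob top-ish [0.58513113 0.1922837  0.105     ]
knob scene [0.58787999 0.19273215 0.095     ]
tray rect ((254.8663330078125, 216.5401611328125), (173.84332275390625, 243.23207092285156), 73.27718353271484)
white []
tape [array([0.90782999, 0.67495712, 0.056     ]), array([0.88166694, 0.58234967, 0.056     ]), array([ 0.84594212, -0.66031455,  0.056     ]), array([ 0.80188572, -0.5576066 ,  0.056     ]), array([ 0.42170787, -0.02960471,  0.056     ])]
handle [0.53389315 0.09706286 0.068     ] ball [0.60412896 0.11480822 0.085     ]
cam [ 0.747257   -0.19470822  0.11      ] tin [ 0.7860689  -0.02415218  0.03      ] bottle [ 0.63442247 -0.39406047  0.08      ]
```

View pics/topc.png

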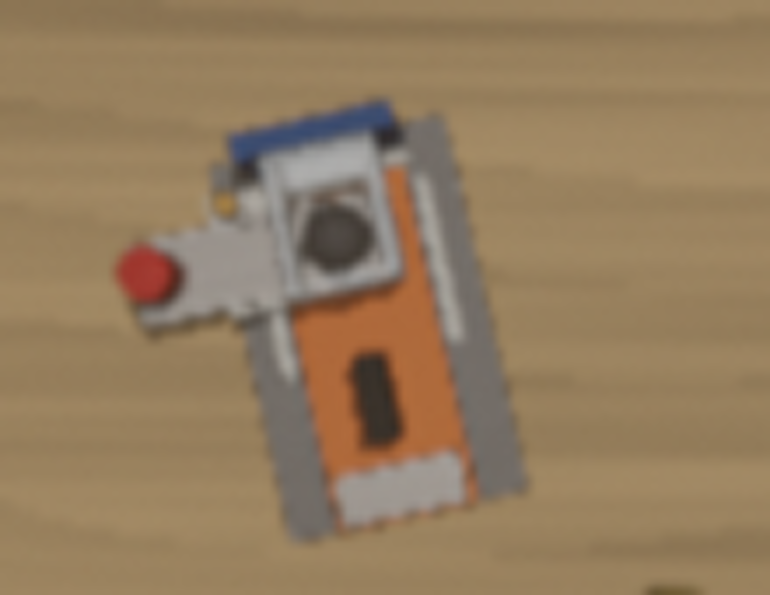

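The top crop shows the red knob at crop (147,273), the ball at (337,237) in the magazine and the black handle at (375,400). All three are consistent with yaw ≈ 0.23. I'm moving above the knob.

```bash
python3 -m jog '[[[-61.6,0,-61.2],0.109],[[-61.6,0,-61.2],0.109],[[-61.6,0,-61.2],0.109],[[-61.6,0,-61.2],0.109],[[-61.6,0,-61.2],0.109],[[-61.6,0,-61.2],0.109],[[-61.6,0,-61.2],0.109],[[-61.6,0,-61.2],0.109],[[-61.6,0,-61.2],0.109],[[-61.6,0,-61.2],0.109],[[-61.6,0,-61.2],0.109],[[-61.6,0,-61.2],0.109],[[-61.6,0,-61.2],0.109],[[-61.6,0,-61.2],0.109],[[-61.6,0,-61.2],0.109],[[-61.6,0,-61.2],0.109],[[-61.6,0,-61.2],0.109],[[-61.6,0,-61.2],0.109],[[-61.6,0,-61.2],0.109],[[-61.6,0,-61.2],0.109]]'
cat >> h.py <<'E'
def shift(target,yawz=None):
    "cm shift in tool axes to target TCP, and turn so tool z points at world yaw yawz"
    st=manip.sense(); M=R.from_quat(st["tool_rot"]).as_matrix()
    d=M.T@(np.asarray(target)-st["tcp_pos"])*100
    a=np.arctan2(M[1,2],M[0,2]); print("t %.2f tcp"%st["t"],st["tcp_pos"].round(4),"zyaw %.3f"%a,"tilt",M[:,1].round(3),"F",st["force"].round(1),"gap %.3f"%st["finger_gap"],"q",st["q"].round(2))
    print("shift",d.round(2),"turn",None if yawz is None else round(-(yawz-a),3))
E
python3 -c "
from h import *
shift([.586,.1925,.22],-1.343)"
```

```text
t: 1.87
tcp_pos: [0.5708, 0.1621, 0.2312]
tool_rot: [0.081, -0.702, 0.703, -0.08]
force: [1.4, -1.0, -0.0]
finger_gap: 0.999
t 1.87 tcp [0.5708 0.1621 0.2312] zyaw -1.343 tilt [-0. -0. -1.] F [ 1.4 -1.  -0. ] gap 0.999 q [ 0.09  0.48  1.51 -0.    1.14  1.43]
shift [-2.17  1.12 -2.62] turn 0.0
```

Run:
```python
from h import *
s=eyes.snapshot("wrist"); save(s,"w1",k=1.5); f,M,t=cam(s); print(f,-M.T@t,M[2])
print("red",blobs(s,(0,150,60),(6,255,255))[0]);print("orange",blobs(s,(7,150,60),(20,255,255))[0]);print("blue",blobs(s,(105,120,40),(125,255,255),100)[0])
print(proj(s,[.586,.1925,.116]),proj(s,[.603,.115,.075]),proj(s,[.534,.0985,.07]))
```

```text
300.44545261237664 [0.63966911 0.17873161 0.37335238] [-0.27219758 -0.0639222  -0.96011584]
red [([2, 0, 58, 40, 1845], [30.4, 16.7]), ([206, 140, 28, 30, 609], [220.7, 154.1])]
orange [([32, 0, 52, 48, 995], [63.3, 23.3]), ([254, 119, 7, 9, 52], [256.8, 123.0]), ([267, 168, 52, 69, 1708], [289.5, 196.9])]
blue [([266, 100, 79, 11, 777], [305.1, 104.5])]
[223.16661931 158.87708286] [306.19264998 152.19254628] [302.57378312 216.34973618]
```

View pics/w1.png

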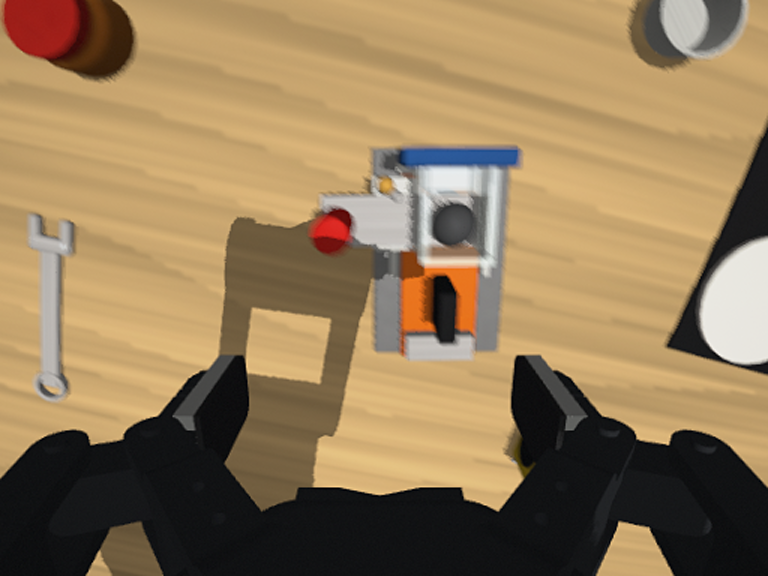

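Run:
```python
from h import *
s=eyes.snapshot("wrist")
print("knob",onz(s,219,156.5,.116))
print("ball",onz(s,302.5,149,.075)," handle top",onz(s,295.5,203,.07),onz(s,295,185,.07),onz(s,297,226,.07))
p=onz(s,266,109.5,.09);q=onz(s,345,109,.09);print("back post bottom edge",p,q,np.arctan2(*(p-q)[[0,1]]*[-1,1]))
p=onz(s,402/1.5,335/1.5,.016);q=onz(s,402/1.5,255/1.5,.016);print("tray left edge",p,q,np.arctan2(*(q-p)[[1,0]]))
p=onz(s,498/1.5,350/1.5,.008);q=onz(s,508/1.5,165/1.5,.008);print("base r edge",p,q,np.arctan2(*(q-p)[[1,0]]))
shift([.586,.1925,.18],-1.343)
```

```text
knob [0.59167867 0.20413793 0.116     ]
ball [0.61034271 0.12738749 0.075     ]  handle top [0.55227335 0.11790688 0.07      ] [0.57138821 0.12376357 0.07      ] [0.52705513 0.10916384 0.07      ]
back post bottom edge [0.63937441 0.17283081 0.09      ] [0.65699373 0.1019886  0.09      ] 0.24376622636598969
tray left edge [0.50154767 0.13300178 0.016     ] [0.56943249 0.15004139 0.016     ] 0.24592682002735033
base r edge [0.50401744 0.04538687 0.008     ] [0.65822236 0.08511562 0.008     ] 0.25215252926526344
t 1.97 tcp [0.5728 0.1653 0.2313] zyaw -1.337 tilt [ 0.004  0.002 -1.   ] F [-0.4  0.2  0.4] gap 1.001 q [0.09 0.49 1.51 0.   1.14 1.43]
shift [-1.9   5.14 -2.34] turn 0.006
```

```bash
python3 -m jog '[[[-1.7,3,-2.5],0],[[-1.7,3,-2.5],0],[[-1.7,3,-2.5],0],[[-1.7,3,-2.5],0],[[-1.7,3,-2.5],0],[[-1.7,3,-2.5],0]]'
python3 - <<'E'
from h import *
s=eyes.snapshot("wrist"); save(s,"w2",(100,40,400,265),2.6)
print("red",blobs(s,(0,150,60),(6,255,255))[0]);print(proj(s,[.586,.1925,.116]))
h,m=blobs(s,(0,150,60),(6,255,255))
shift([.586,.1925,.18],-1.343)
t=eyes.snapshot("top")
T=lambda u,v,z:onz(t,170+u/7,165+v/7,z)
p=T(523,490,.008);q=T(440,115,.008);print("base r edge",p,q,np.arctan2(*(q-p)[[1,0]]))
p=T(290,540,.008);q=T(250,350,.008);print("base l edge",p,q,np.arctan2(*(q-p)[[1,0]]))
E
```

```text
t: 2.47
tcp_pos: [0.5817, 0.1869, 0.2025]
tool_rot: [0.079, -0.703, 0.703, -0.08]
force: [0.4, -0.2, -0.7]
finger_gap: 1.003
red [([3, 0, 66, 55, 2901], [35.2, 24.6]), ([232, 161, 29, 39, 858], [246.7, 180.5])]
[247.69566358 186.13516641]
t 2.52 tcp [0.5817 0.187  0.2026] zyaw -1.344 tilt [ 0.002  0.    -1.   ] F [-1.2  0.3 -0.2] gap 0.998 q [ 0.13  0.54  1.5  -0.    1.1   1.47]
shift [-0.54  2.26 -0.44] turn -0.001
base r edge [0.4936716  0.03515104 0.008     ] [0.66225774 0.07479198 0.008     ] 0.2309423511437394
base l edge [0.47017533 0.13919545 0.008     ] [0.55494549 0.15867669 0.008     ] 0.22589025531236936
```

View pics/w2.png

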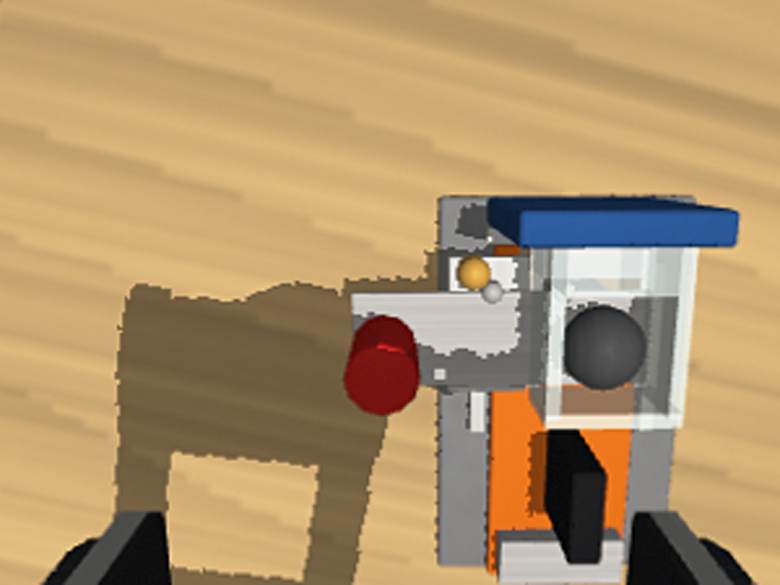

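```bash
python3 -m jog '[[[-0.7,0,-0.55],0],[[-0.7,3,-0.55],0],[[-0.7,6,-0.55],0],[[-0.7,9,-0.55],0],[[-0.7,11,-0.55],0],[[-0.7,12.4,-0.55],0],[[-0.7,12.4,-0.55],0],[[-0.7,12.4,-0.55],0],[[-0.7,12.4,-0.55],0]]' 5.5
python3 -m jog '[[[0,0,0],0],[[0,0,0],0],[[0,0,0],0],[[0,0,0],0],[[0,0,0],0],[[0,0,0],0],[[0,0,0],0],[[0,0,0],0]]' 0 40
python3 -c "
from h import *
shift([.587,.194,.078],-1.343)"
```

```text
t: 3.32
tcp_pos: [0.5881, 0.1953, 0.0784]
tool_rot: [-0.079, 0.703, -0.702, 0.081]
force: [1.1, 0.5, -0.2]
finger_gap: 0.646
t: 3.98
tcp_pos: [0.5881, 0.194, 0.0789]
tool_rot: [0.08, -0.702, 0.703, -0.081]
force: [-0.5, -3.8, 5.9]
finger_gap: 0.264
t 3.98 tcp [0.5881 0.194  0.0789] zyaw -1.343 tilt [ 0.003 -0.001 -1.   ] F [-0.5 -3.8  5.9] gap 0.264 q [ 0.14  0.72  1.57 -0.    0.86  1.48]
shift [ 0.11  0.09 -0.02] turn 0.0
```

```bash
python3 -m jog '[[[0,0,-0.5],0],[[0,0,-1],0],[[0,0,-1.5],0],[[0,0,-2],0],[[0,0,-2.5],0],[[0,0,-3],0],[[0,0,-3.5],0],[[0,0,-4],0],[[0,0,-4.1],0],[[0,0,-4.1],0],[[0,0,-4.1],0],[[0,0,-4.1],0]]'
python3 - <<'E'
from h import *
shift([.587,.194,.078],-1.343)
s=eyes.snapshot("wrist"); save(s,"w3",(100,40,512,350),1.8)
E
```

```text
t: 4.98
tcp_pos: [0.5789, 0.2327, 0.0789]
tool_rot: [0.08, -0.701, 0.704, -0.081]
force: [0.8, -8.7, 6.4]
finger_gap: 0.276
t 4.98 tcp [0.5789 0.2327 0.0789] zyaw -1.342 tilt [ 0.002 -0.003 -1.   ] F [ 0.8 -8.7  6.4] gap 0.276 q [ 0.21  0.72  1.55 -0.    0.87  1.55]
shift [0.09 0.1  3.96] turn 0.001
```

View pics/w3.png

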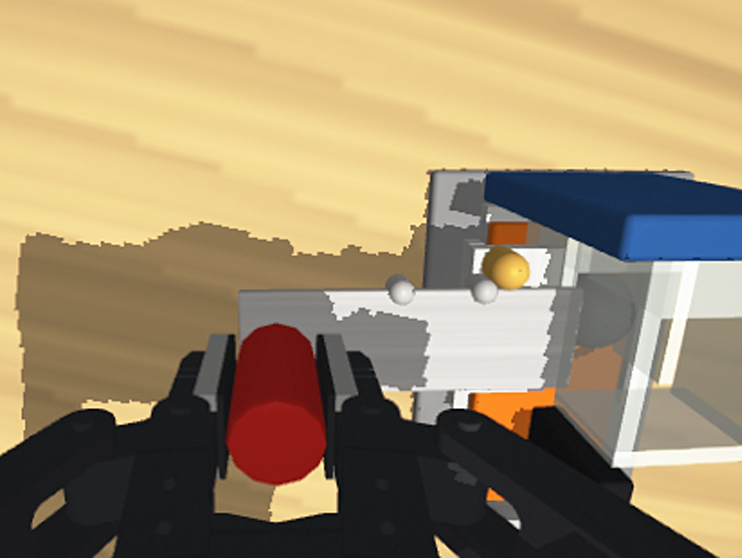

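The knob is out by about 40 mm, and the ball, at crop (605,305), has dropped below the gate level. Next I push the knob home.

```bash
python3 -m jog '[[[0,0,0],0],[[0,0,0],0],[[0,0,0.5],0],[[0,0,1],0],[[0,0,1.5],0],[[0,0,2],0],[[0,0,2.5],0],[[0,0,3],0],[[0,0,3.5],0],[[0,0,4],0],[[0,0,4.2],0],[[0,0,4.2],0],[[0,0,4.2],0],[[0,0,4.2],0]]'
python3 - <<'E'
from h import *
shift([.588,.194,.0789],-1.343)
E
```

```text
t: 6.2
tcp_pos: [0.588, 0.1945, 0.079]
tool_rot: [-0.079, 0.703, -0.702, 0.081]
force: [-1.1, 0.4, 5.7]
finger_gap: 0.269
t 6.20 tcp [0.588  0.1945 0.079 ] zyaw -1.343 tilt [ 0.003  0.001 -1.   ] F [-1.1  0.4  5.7] gap 0.269 q [0.14 0.72 1.57 0.   0.86 1.48]
shift [0.01 0.01 0.04] turn 0.0
```

```bash
python3 -m jog '[[[0,0,0],0],[[0,0,0],0],[[0,0,0],0],[[0,-3,0],0],[[0,-6,0],0],[[0,-9,0],0],[[0,-12,0],0],[[3,-12,4],0],[[6,-12,8],0],[[7,-12,8],0],[[7,-12,8],0],[[7,-12,8],0],[[7,-12,8],0]]' 5.5
python3 - <<'E'
from h import *
s=eyes.snapshot("wrist"); save(s,"w4",(100,60,420,300),2.4)
shift([.5365,.101,.2],-1.343)
print("handle top pred",proj(s,[.5365,.101,.07]),"ball pred",proj(s,[.605,.117,.039]),"knob",proj(s,[.588,.194,.116]), "red",blobs(s,(0,150,60),(6,255,255))[0])
E
```

```text
t: 7.28
tcp_pos: [0.5377, 0.1006, 0.1974]
tool_rot: [-0.08, 0.703, -0.702, 0.081]
force: [-0.3, 0.2, 0.6]
finger_gap: 0.643
t 7.33 tcp [0.5379 0.1009 0.1974] zyaw -1.343 tilt [ 0.001  0.    -1.   ] F [ 0.1 -0.1 -0.4] gap 0.648 q [-0.02  0.47  1.67  0.    1.01  1.32]
shift [ 0.14 -0.26 -0.04] turn 0.0
handle top pred [252.5860502 180.8064239] ball pred [252.44834587 102.30201645] knob [143.63183912 102.37548392] red [([129, 90, 46, 32, 1147], [150.8, 105.4])]
```

View pics/w4.png

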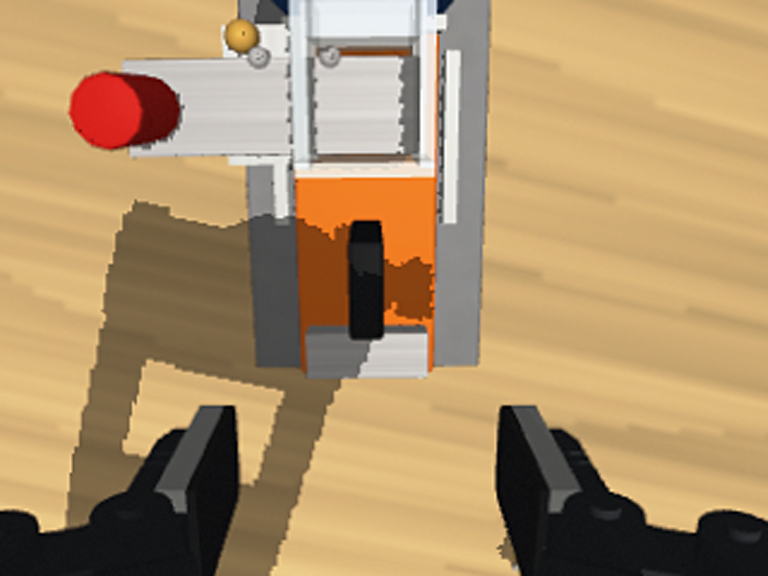

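```bash
python3 -m jog '[[[0.1,3,0],0],[[0.1,6,0],0],[[0.1,9,0],0],[[0.1,12,0],0],[[0.1,14,0],0],[[0.1,15.5,0],0],[[0.1,16.2,0],0],[[0.1,16.2,0],0],[[0.1,16.2,0],0],[[0.1,16.2,0],0]]' 4.5
python3 -m jog '[[[0,0,0],0],[[0,0,0],0],[[0,0,0],0],[[0,0,0],0],[[0,0,0],0],[[0,0,0],0],[[0,0,0],0],[[0,0,0],0],[[0,0,0],0]]' 0 70
python3 -c "
from h import *
shift([.5365,.101,.034],-1.343)"
```

```text
t: 8.17
tcp_pos: [0.5371, 0.1004, 0.0361]
tool_rot: [0.08, -0.702, 0.703, -0.081]
force: [0.3, -0.3, 1.1]
finger_gap: 0.53
t: 8.92
tcp_pos: [0.5367, 0.1001, 0.0364]
tool_rot: [0.08, -0.702, 0.703, -0.081]
force: [-0.1, 1.9, 6.3]
finger_gap: 0.151
t 8.92 tcp [0.5367 0.1001 0.0364] zyaw -1.343 tilt [ 0.002  0.    -1.   ] F [-0.1  1.9  6.3] gap 0.151 q [-0.02  0.72  1.77  0.    0.64  1.32]
shift [ 0.    0.24 -0.09] turn -0.0
```

```bash
python3 -m jog '[[[0,-0.1,0],0],[[0.1,-0.1,0],0],[[0.3,-0.1,0],0],[[0.6,-0.1,0],0],[[1.0,-0.1,0],0],[[1.5,-0.1,0],0],[[2,-0.1,0],0],[[2.5,-0.1,0],0],[[3,-0.1,0],0],[[3.5,-0.1,0],0],[[4,-0.1,0],0],[[4.5,-0.1,0],0],[[5,-0.1,0],0],[[5.5,-0.1,0],0],[[6,-0.1,0],0],[[6.5,-0.1,0],0],[[7,-0.1,0],0],[[7.5,-0.1,0],0],[[8,-0.1,0],0],[[8.4,-0.1,0],0]]'
python3 -m jog '[[[0.2,0,0],0],[[0.3,-0.1,0],0],[[0.3,-0.3,0],0],[[0.3,-0.6,0],0],[[0.3,-1,0],0],[[0.3,-1.5,0],0],[[0.3,-2,0],0],[[0.3,-2.5,0],0],[[0.3,-3,0],0],[[0.3,-3.5,0],0],[[0.3,-4,0],0],[[0.3,-4.5,0],0],[[0.3,-5,0],0],[[0.3,-5.5,0],0],[[0.3,-6,0],0],[[0.3,-6.5,0],0],[[0.3,-7,0],0],[[0.3,-7.4,0],0],[[0.3,-7.6,0],0],[[0.3,-7.6,0],0]]'
python3 - <<'E'
from h import *
s=eyes.snapshot("wrist"); save(s,"w5",k=1.5)
shift([.5365,.101,.034],-1.343)
t=eyes.snapshot("top"); cv2.imwrite("pics/t_raw.png",t["frame"][:,:,::-1])
g=cv2.cvtColor(t["frame"],cv2.COLOR_RGB2HSV)
m=((g[:,:,1]<40)&(g[:,:,2]>170)).astype(np.uint8)
n,l,st,ce=cv2.connectedComponentsWithStats(m)
for i in range(1,n):
    if 500<st[i,4]<2500: print(st[i],ce[i],onz(t,*ce[i],.010))
print(proj(t,[.607,-.185,.01]), "cam",onz(t,324,150,.112))
E
```

```text
t: 10.58
tcp_pos: [0.4536, 0.0809, 0.0363]
tool_rot: [-0.08, 0.703, -0.703, 0.08]
force: [2.1, 0.3, 0.4]
finger_gap: 0.159
t: 12.25
tcp_pos: [0.4516, 0.0804, 0.1128]
tool_rot: [0.08, -0.702, 0.703, -0.081]
force: [0.2, -0.8, -4.2]
finger_gap: 0.154
t 12.30 tcp [0.4514 0.0804 0.1125] zyaw -1.343 tilt [ 0. -0. -1.] F [ 0.3  0.3 -4. ] gap 0.151 q [-0.07  0.51  1.95  0.    0.67  1.27]
shift [-8.75  7.86 -0.09] turn 0.0
[ 298  186   36   36 1022] [315.54696673 203.85322896] [ 0.5938377  -0.18843948  0.01      ]
[314.46255449 199.70374862] cam [ 0.74684415 -0.19426069  0.112     ]
```

View pics/w5.png

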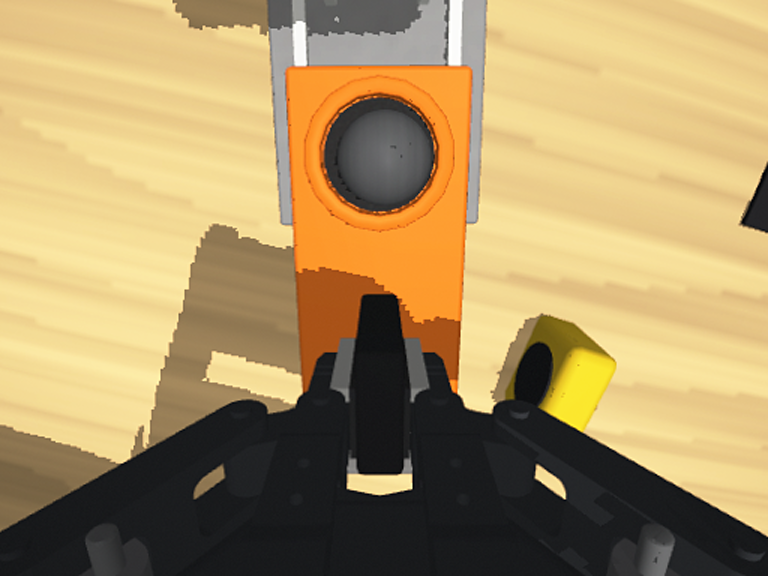

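The ball sits in the pocket at view (385,155), and the tray is level and held. The tape is clear below and to the right. Next is the carry to the pad at (0.594, -0.188).

```bash
python3 -m jog '[[[0,-0.1,0.1],0],[[0,-0.3,0.3],0],[[0,-0.6,0.6],0],[[0,-1,1],0],[[0,-1.4,1.6],0],[[0,-1.8,2.3],0],[[-0.1,-2.2,3.1],0],[[-0.1,-2.4,4],0],[[-0.1,-2.5,5],0],[[-0.2,-2.6,6],0],[[-0.2,-2.6,7],0],[[-0.2,-2.6,8],0],[[-0.3,-2.6,9],0],[[-0.3,-2.6,10],0],[[-0.3,-2.6,11],0],[[-0.4,-2.6,12],0],[[-0.4,-2.6,13],0],[[-0.4,-2.6,14],0],[[-0.4,-2.6,14.9],0],[[-0.4,-2.6,15.7],0]]'
python3 -m jog '[[[0,0,0.8],0],[[0,0,1.7],0],[[-0.1,0,2.7],0],[[-0.1,0,3.7],0],[[-0.1,0,4.7],0],[[-0.2,0,5.7],0],[[-0.2,0,6.7],0],[[-0.2,0,7.7],0],[[-0.3,0,8.7],0],[[-0.3,0,9.7],0],[[-0.3,0,10.6],0],[[-0.4,0,11.4],0],[[-0.4,0,12.1],0],[[-0.4,0,12.7],0],[[-0.4,0,13.2],0],[[-0.4,0,13.5],0],[[-0.4,0,13.7],0],[[-0.4,0,13.7],0],[[-0.4,0,13.7],0],[[-0.4,0,13.7],0]]'
python3 - <<'E'
from h import *
s=eyes.snapshot("wrist"); save(s,"w6",k=1.5); t=eyes.snapshot("scene"); save(t,"s6",k=1.5)
shift([.526,-.204,.138],-1.343)
print("pocket px",proj(s,[.594,-.188,.123]), "gate: knob red", blobs(t,(0,150,80),(4,255,255))[0])
E
```

```text
t: 14.02
tcp_pos: [0.4909, -0.0727, 0.1383]
tool_rot: [0.08, -0.702, 0.703, -0.08]
force: [0.4, -0.7, -4.8]
finger_gap: 0.152
t: 15.68
tcp_pos: [0.5253, -0.2038, 0.1383]
tool_rot: [-0.081, 0.703, -0.702, 0.08]
force: [-0.2, -0.6, -5.1]
finger_gap: 0.157
t 15.78 tcp [ 0.5253 -0.2038  0.1383] zyaw -1.343 tilt [-0.  0. -1.] F [ 0.  -1.  -4.9] gap 0.156 q [-0.57  0.57  1.67  0.    0.9   0.77]
shift [-0.06  0.03  0.03] turn 0.0
pocket px [254.29938745 101.02718791] gate: knob red [([200, 122, 21, 16, 128], [210.2, 129.4]), ([107, 187, 62, 58, 2079], [138.0, 215.1]), ([313, 207, 10, 18, 131], [316.9, 215.0]), ([356, 285, 25, 21, 402], [368.2, 295.1])]
```

View pics/w6.png

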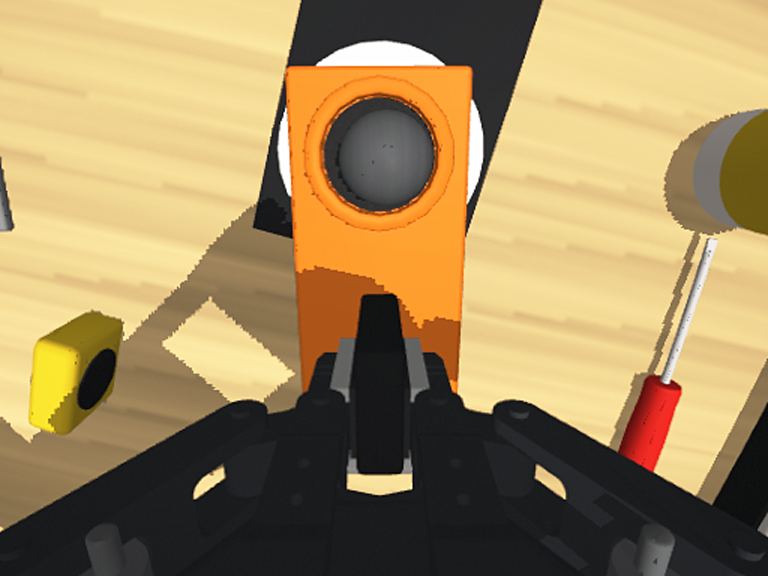

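View pics/s6.png

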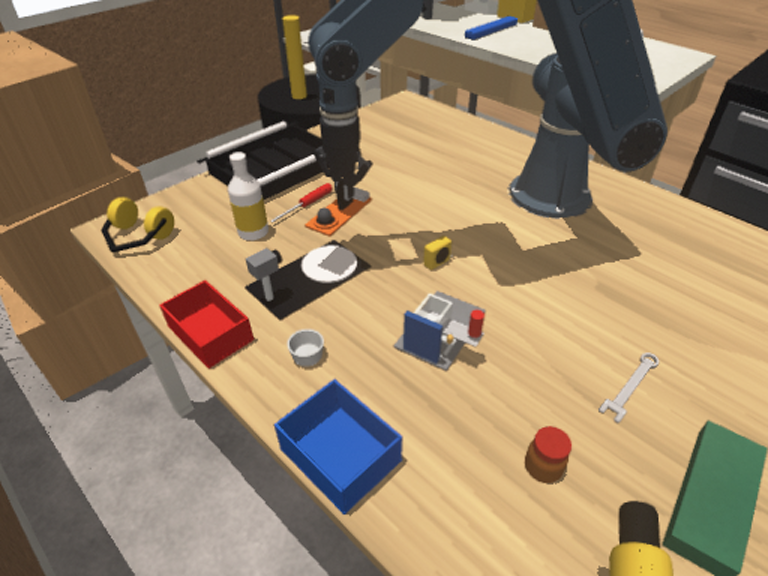

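```bash
python3 -c "
from station import workorder,manip
s=manip.sense();print(abs(s['qd']).max());print(workorder.sign_off())"
```

```text
0.0014329758429772845
the job is handed in; nothing more can be done
None
```

I finished the job and handed it in at about 15.8 s of the 67 s allowed; the hand-in gives no verdict.

**What I did:**
- I pulled the knob out 40 mm, so the ball dropped, and pushed it home again.
- I gripped the tray by its handle, drew it about 85 mm out of the feeder and lifted it.
- I carried it level to the pad and left it held there.

**Last checks:**
- **Ball:** it is in the pocket in the last wrist picture.
- **Position:** the pocket is within about 2 pixels (1–2 mm) of the measured pad centre (0.594, -0.188).
- **Height:** the tray's underside is about 0.10 m above the pad, worked out from the tool height.
- **Level and steadiness:** the tool reads vertical and the joints are practically still (0.0014 rad/s at most). In the wrist picture the tray sits in the gripper just as it did right after the lift.
- **Knob:** its position in the scene camera matches the start to within 0.6 pixel. The tool had also come back to within 0.5 mm of where it first gripped the knob.
- **Other things:** none of them has visibly moved in the pictures.

**Disagreement:** one early wrist picture, taken while the arm was still moving, put the knob 8–13 mm away from the top-view estimate. A picture taken with the arm still agreed with the top view to about 1 mm, so I used that. No final check failed.

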